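Clamp the blank and index the grinding jig

ROBOT

A 6-joint arm with a two-finger parallel gripper is mounted at the origin on the work surface. World frame = base frame: x ahead of the robot, y to its left, z up, the work surface at z = 0. Lengths are in mm, angles in rad, forces in N, time in s.
With the tool pointing down it reaches from about 300 to 750 mm from the base axis. Payload 8.5 kg.
Tool frame: the origin (TCP) lies between the finger pads; the fingertips stand 22 mm ahead of it and the grasp point (between the pads) lies 3 mm ahead of it (bot.nose_length is the distance from the TCP to the fingertips, in mm); z points along the fingers, y is the direction in which the jaws open and shut (so a half turn about z gives the same grasp; the last joint's range is limited). The gripper opens to 85 mm and grips with 20 to 120 N. Pads are 22 mm wide; open, the fingers measure 114 mm over their backs; the gripper's body (76 mm by 85 mm) begins 54 mm behind the grasp point. The pads swing forward as they close: fully open they stand 13 mm farther back than shut.
Start: joints at [1.129, 0.381, 1.297, -0, 1.464, -0.215], TCP at [123.666, 535.899, 253.322] pointing down, gripper open.
Joint ranges: [-3.11, 3.11], [-0.89, 2.33], [0.22, 2.48], [-1.42, 4.56], [0.17, 2.85], [-2.88, 2.88]. Speed limits (rad/s): [2.39, 2.39, 3.14, 3.14, 3.14, 3.14].

INTERFACE

Orientations are given as a rotation vector (axis times angle).
In Python, from station import bot, snapshot, order gives the robot as it stands.
- The arm moves only by the tool carry_out, never from a script. Its argument "deltas" is text: rows parted by semicolons, each of 5 numbers parted by spaces: the closure, from 0 (fully open) to 1 (shut), then the shift along the tool's x, y, z in m, then the turn about the tool's z in rad. A call has 1 to 12 rows; each row shifts and turns the commanded pose from where the row before left it, along the tool's axes as they then stand; what a row does not reach is not made up. A row lasts 1/8 s, in which the tool goes at most 62.5 mm and 10.7 degrees, less where a joint would pass 70% of its speed; a pose out of reach is approached as far as the arm can. A call is refused whole if a number of a shift passes 0.0625 or a number of a turn 0.188, either way. A call with a gripper value outside its range is refused whole. The fingers move at their own pace and stop on an object; the grip force is fixed at half the most. Time passes only in rows, so rows that do not move let the fingers close. It gives the time, the measured TCP pose, the force and the opening at its end, in the units of the state.
- bot.observe(): the state, without advancing time (a new reading comes with each control period).
- snapshot(name): name is "scene" or "top" or "wrist"; returns a dict with "color" (480x640x3 uint8, red, green, blue), "range_z" (480x640 float32, mm along the optical axis (not along the pixel's ray), 0 where there is no reading), "vfov" (degrees; the focal length in pixels is half the picture's height over the tangent of half this angle, whatever the lens; pixels are square), "cx", "cy" (the principal point, pixels), "eye" and "orientation" of the camera in the world; the wrist camera has in their place "hand_eye" (4x4, takes a point from camera to tool coordinates, whose origin is the TCP and whose axes are the flange's). Camera axes: x right, y up, looking along -z (the intrinsics and any distortion apply to the point x, -y, -z); pixel columns grow to the right and rows downward; lengths in mm; the calibration is good to about 2 mm. A picture is of the moment at which its call begins: read the wrist's pose just before it.
- order.job_done(): hands the job in, once; it reports no verdict.
The state is a dict: "time_s": time; "joint_positions": joint angles; "qd": joint speeds; "joint_efforts": joint torques, N m; "ee_pos": TCP position; "ee_rot": TCP orientation; "force": force on the tool from outside, world axes, zero at the start; "ft_torque": the same for the moment, N m; "finger_gap": opening from 0.0 (shut) to 1.0 (fully open).
Only numpy, scipy, OpenCV 4.12 (cv2) and the standard library are available. Lean on these libraries where they do the work, as an engineer would, in place of code of your own. Each camera call takes 0.05 s, during which the arm holds its last target. There are 200 camera calls.

TASK

In the grinding jig on the bench, swing the raised clamp lever fully down until it lies level, so that it clamps the steel blank; do this before you slide the jig. Then grip the jig's carriage by its upright post and slide it along the rail until its ball detent drops into the V notch of the index strip. Finish while still gripping the post, holding the carriage still at the notch, and leave the other things on the bench where they are.

Things in the scene. Friction and masses are not known exactly. Their poses are not given: they have to be found in the camera images.
- rail: Fixed jig base: painted plate 150 x 400 x 8 mm with an aluminium rail along its middle, top of the rail 28 mm over the bench. Origin: centre of the underside, on the bench. Its y axis runs along the rail (the way the carriage slides), its x axis points across the rail, away from the robot, z up. The carriage's top (70 mm across, 130 mm along the rail) is 60 mm over the bench; a dark stop block stands at each end of the rail.
- strip: Fixed steel index strip, 14 mm wide, 280 mm long, 12 mm thick, parallel to the rail on its far (+x) side, set at a different place along the rail each time. Axes as the rail's. Origin: middle of the mouth of its one V notch (10 mm wide, 5 mm deep, 45 degree walls) in the edge facing the carriage, 46 mm over the bench. A dark scribed line runs across the strip's top at the notch. The edge is 58 mm from the rail's middle.
- carriage (a joint): Position of the carriage along the rail, m: 0 at the -y end, growing to 0.21 towards the rail's +y. It always starts on the -y side of the notch, 65 to 175 mm short of it. It slides with about 2 N of friction, moves only along the rail, and stays where it is left.
- ball_point (a point): Where the spring-loaded ball (8 mm) sits on the carriage: on the carriage's far side, in its middle along the rail. The carriage is at the notch when this point is level with the strip's origin along the rail (y). Sliding, the ball rubs on the strip's edge; over the notch it springs in 3 mm and pulls the carriage to the middle of the notch from 3 mm to either side; pushing on past the middle meets about 5 N more than plain sliding.
- post: Upright dark steel post to grip: 20 mm across the rail, 16 mm along the rail, 44 mm tall, on top of the carriage. Axes as the rail's. Origin: centre of its foot, 60 mm over the bench, 45 mm further to +y than the ball, over the rail's middle. Clear by 50 mm or more along the rail; nothing stands above it.
- lever (a joint): Angle of the clamp lever, rad: 0 shut (level, pointing to the rail's -x, towards the robot; hard stop), pi/2 straight up, stop at 1.75. Starts at 1.2 to 1.7. A stiff hinge (0.13 N m) keeps it where it is left.
- lever_hinge (a point): Hinge of the lever, its axis parallel to the rail, 95 mm over the bench, on the grey socket block that holds the blank, 35 mm to -y of the ball, 14 mm to +x of the rail's middle. The block's cheeks reach 101 mm over the bench; the blank, a 10 mm square bar, sticks out of the block to -y, its top 90 mm over the bench.
- lever_tip (a point): Centre of the lever's end: a steel cylinder 18 mm in diameter and 18 mm long with its axis parallel to the rail, so its flat ends can be pinched along the rail, the pads turning about them. 58 mm from the hinge. The lever's arm is 12 mm wide. 25 mm clear along the rail on both sides.
- tube: Bystander: offcut of 30 mm square steel tube, 90 mm long, lying loose beyond the jig. Origin: centre of its underside.
- spanner: Bystander: a steel spanner lying loose beyond the jig.
- tin: Bystander: a closed tin, 60 mm in diameter and 60 mm tall, standing loose beyond the jig. Origin: centre of its underside.

How it is judged (in metres and radians):
On the way:
1. the clamp lever is swung down shut (value of joint lever below 0.12 rad), for 0.2 s.
At the end, for the whole second after the job is handed in: The lever is shut (within 0.15 rad of level), the ball is in the notch (within 2.5 mm of its middle along the rail), the carriage is at rest, and the fingers still grip the post with more than 3 N (value of joint lever below 0.15 rad and y of ball_point in the frame of strip between -0.0025 and 0.0025 m and velocity of joint carriage between -0.01 and 0.01 m/s and contact force between the fingers and post above 3 N); the arm keeps its last pose, push and grip.
It fails at once if the carriage is slid 20 mm or more while the clamp lever is still open (value of joint lever above 0.2 rad and distance of ball_point from where it was at the start of the episode above 0.02 m).
It fails at once if a bystander is moved by more than 30 mm (distance of any of tube, spanner, tin from where it was at the start of the episode above 0.03 m).
It also fails if it takes over 64 s, if anything falls off the work surface, if the arm or the gripper's body presses on something with over 40 N, if the wrist force passes 120 N, or if a joint passes its speed limit or range.

## Working session

There is one attempt and no reset: what is moved stays moved. The work goes in short steps, Python scripts to look and compute and a tool call to move; the robot and the scene stay as the last step left them, time stands still between calls to the robot, and variables do not carry over. Pictures are saved under pics/ and viewed, about 8 in all and at most 12, crops included, and the job is handed in when it is done.

Besides the shell and the picture viewer there is one more tool, called after ">>>" as name(argument=value, ...), one argument or row to a line, values as JSON. carry_out: Moves the arm, as the interface text tells. Its arguments: {"type":"object","properties":{"deltas":{"type":"string"}},"required":["deltas"]}

```bash
ls; mkdir -p pics; cat > h.py <<'E'
import numpy as np, cv2
from scipy.spatial.transform import Rotation as R
from station import bot, snapshot, order
def cam(name):
    st=bot.observe(); s=snapshot(name)
    f=240/np.tan(np.radians(s['vfov'])/2)
    if 'hand_eye' in s:
        T=np.eye(4);T[:3,:3]=R.from_rotvec(st['ee_rot']).as_matrix();T[:3,3]=st['ee_pos']
        M=T@np.array(s['hand_eye'])
    else:
        M=np.eye(4);o=np.array(s['orientation'],float);M[:3,3]=s['eye']
        M[:3,:3]=o if o.shape==(3,3) else R.from_rotvec(o).as_matrix()
    s['f']=f;s['M']=M;return s
def cloud(s):
    z=s['range_z'].astype(float);v,u=np.mgrid[:480,:640]
    P=np.stack([(u-s['cx'])/s['f']*z,-(v-s['cy'])/s['f']*z,-z],-1)
    return P@s['M'][:3,:3].T+s['M'][:3,3]
def ray(s,u,v,h):
    d=s['M'][:3,:3]@np.array([(u-s['cx'])/s['f'],-(v-s['cy'])/s['f'],-1]);e=s['M'][:3,3]
    return e+d*(h-e[2])/d[2]
def save(s,n): cv2.imwrite('pics/'+n,s['color'][:,:,::-1])
E
python3 - <<'E'
from h import *
print(bot.observe())
for n in('scene','top','wrist'):
    s=cam(n);save(s,n+'0.png');print(n,{k:(v if np.size(v)<20 else v.shape) for k,v in s.items()})
    np.savez('pics/'+n+'0.npz',**s)
E
```

```text
pics
{'time_s': 0.0, 'joint_positions': array([ 1.12870037e+00,  3.81187392e-01,  1.29829743e+00, -1.33564161e-05,
        1.46361275e+00, -2.15308224e-01]), 'qd': array([ 0.00108294,  0.00067112,  0.00074176, -0.00169335, -0.00064573,
       -0.0012428 ]), 'joint_efforts': array([-4.05613959e-03, -4.48453009e+01, -2.31278908e+01, -4.38816996e-04,
        4.68355473e-03,  2.86668694e-05]), 'ee_pos': array([123.55388764, 535.6550737 , 252.70401655]), 'ee_rot': array([-3.55418525e-01, -3.12094598e+00,  2.24376640e-03]), 'force': array([ 1.06525553, -0.51012705,  0.10891753]), 'ft_torque': array([ 0.00241221,  0.0186489 , -0.02603947]), 'finger_gap': 1.0009213865333333}
scene {'color': (480, 640, 3), 'range_z': (480, 640), 'vfov': 45.032837852988855, 'cx': 329.33662062744503, 'cy': 241.06375532290053, 'eye': array([1154.04240067,  596.80330463,  618.43805197]), 'orientation': array([0.43015779, 1.14810889, 2.16083342]), 'f': np.float64(578.9419515641059), 'M': array([[-7.38016102e-01, -3.87946561e-01,  5.52113847e-01,
         1.15404240e+03],
       [ 6.74667653e-01, -4.09093261e-01,  
[... 1017 characters left out ...]
 9.57461798e-01,  2.88558804e-01,
         7.43650928e+01],
       [ 9.99999632e-01,  7.78622210e-04,  3.59517067e-04,
         6.34734315e-01],
       [ 1.19545564e-04,  2.88559003e-01, -9.57462107e-01,
        -1.19771183e+02],
       [ 0.00000000e+00,  0.00000000e+00,  0.00000000e+00,
         1.00000000e+00]]), 'f': np.float64(370.89696742704484), 'M': array([[ 2.25673174e-01, -9.32935359e-01, -2.80540968e-01,
         5.13261047e+01],
       [ 9.74202096e-01,  2.15706556e-01,  6.63397103e-02,
         5.53177192e+02],
       [-1.37613539e-03, -2.88274693e-01,  9.57546765e-01,
         3.72590829e+02],
       [ 0.00000000e+00,  0.00000000e+00,  0.00000000e+00,
         1.00000000e+00]])}
```

View pics/top0.png

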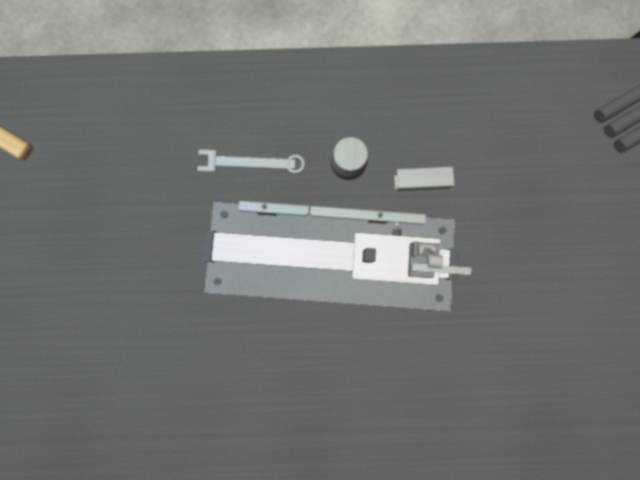

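View pics/scene0.png

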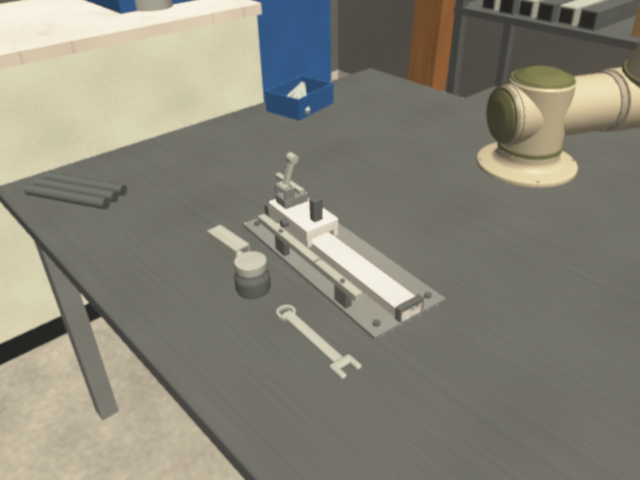

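The top view shows the rail with +y to the left. The post is at about (369,254), the ball stub at (397,230), the scribe line at (309,211), and the raised lever near (430,257). The scene view agrees.

```bash
cat > m.py <<'E'
from h import *
s=cam('top')
c=[ray(s,u,v,8)[:2] for u,v in [(213,202),(455,219),(451,311),(205,293)]]
c=np.array(c);print('corners',c.round(1)); print('sides',[np.linalg.norm(c[i]-c[i-1]).round(1) for i in range(4)])
ctr=c.mean(0); y=(c[0]-c[1])+(c[3]-c[2]);y/=np.linalg.norm(y);x=np.array([y[1],-y[0]])
print('ctr',ctr,'yaw',np.arctan2(y[1],y[0])-np.pi/2)
def loc(p): d=p[:2]-ctr;return np.r_[d@x,d@y,p[2]].round(1)
g=cv2.cvtColor(s['color'],cv2.COLOR_RGB2GRAY)
# post: dark blob in white carriage
m=((g<90)).astype(np.uint8);m[:, :355]=0;m[:,390:]=0;m[:240]=0;m[270:]=0
n,l,st,ce=cv2.connectedComponentsWithStats(m)
i=1+st[1:,4].argmax();print('post px',ce[i],st[i]);
print('post top',loc(ray(s,*ce[i],104)),loc(ray(s,*ce[i],82)))
P=cloud(s)
for n,(u,v) in dict(post=(369,254),tip=(433,262),ball=(397,230),line=(309,211),carrL=(354,255),blank=(460,270),strip=(350,214),linepost=(369,250)).items():
    p=P[v,u];print(n,p.round(1),loc(p))
print('line',loc(ray(s,309.5,211,52)),'ball',loc(ray(s,397,230,46)))
E
python3 m.py
python3 - <<'E'
import sys;sys.path.insert(0,'.')
import cv2
a=cv2.imread('pics/top0.png')[195:315,190:490]
b=cv2.imread('pics/scene0.png')[140:250,230:360]
cv2.imwrite('pics/c1.png',cv2.vconcat([cv2.resize(a,(750,300),interpolation=cv2.INTER_CUBIC),cv2.resize(cv2.resize(b,(355,300),interpolation=cv2.INTER_CUBIC),(750,300))]))
E
```

```text
corners [[ 679.3  166. ]
 [ 638.8 -232.8]
 [ 489.5 -217.1]
 [ 530.1  179.6]]
sides [np.float64(149.8), np.float64(400.8), np.float64(150.1), np.float64(398.7)]
ctr [584.41614846 -26.09481625] yaw -0.10163377334370405
post px [364.  253.5] [364 252   1   4   4]
post top [  0.9 -45.3 104. ] [  2.4 -47.3  82. ]
post [579.8 -78.3 104. ] [  0.7 -52.4 104. ]
tip [ 563.9 -154.4  158.6] [  -7.4 -129.7  158.6]
ball [ 618.4 -128.4   54. ] [ 44.1 -98.3  54. ]
line [652.5   6.3  51.3] [64.4 39.1 51.3]
carrL [581.7 -60.6  56.1] [  0.8 -34.6  56.1]
blank [ 553.6 -210.3   89.2] [ -11.9 -186.4   89.2]
strip [646.  -57.3  49.9] [ 64.5 -24.8  49.9]
linepost [585.5 -78.5 104.3] [  6.4 -52.1 104.3]
line [64.4 38.3 52. ] ball [ 45.2 -99.6  46. ]
```

View pics/c1.png

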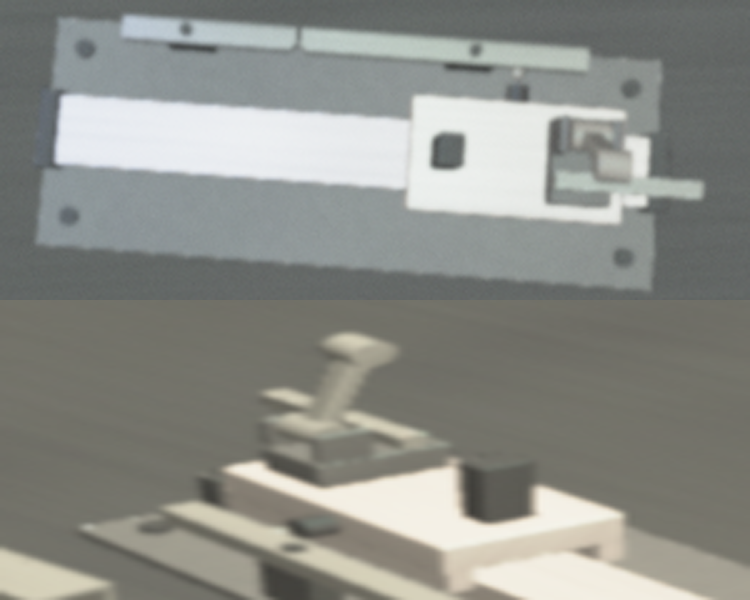

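Checks agree: the plate comes out 150 x 400 mm. The tip height gives a lever angle of about 1.22 rad, and the ball-to-notch distance is about 137 mm. Next I'll move above the carriage for a close look.

>>> carry_out(
  deltas="0 -0.0417 -0.0366 -0.0026 0;0 -0.0417 -0.0366 -0.0026 0;0 -0.0417 -0.0366 -0.0026 0;0 -0.0417 -0.0366 -0.0026 0;0 -0.0417 -0.0366 -0.0026 0;0 -0.0417 -0.0366 -0.0026 0;0 -0.0417 -0.0366 -0.0026 0;0 -0.0417 -0.0366 -0.0026 0;0 -0.0417 -0.0366 -0.0026 0;0 -0.0417 -0.0366 -0.0026 0;0 -0.0417 -0.0366 -0.0026 0;0 -0.0417 -0.0366 -0.0026 0",
)

```text
time_s: 1.7
ee_pos: [513.3, -6.3, 284.5]
ee_rot: [-0.356, -3.121, -0.0]
force: [0.7, 0.9, 0.2]
finger_gap: 1.0
```

>>> carry_out(
  deltas="0 -0.0417 -0.0366 -0.0026 0;0 -0.0417 -0.0366 -0.0026 0;0 0 0 0 -0.125;0 0 0 0 0;0 0 0 0 0",
)

```text
time_s: 2.33
ee_pos: [577.1, -94.1, 289.8]
ee_rot: [-0.162, -3.137, -0.0]
force: [-0.3, -0.4, 0.3]
finger_gap: 1.001
```

```bash
python3 - <<'E'
from h import *
s=cam('wrist');save(s,'w1.png');np.savez('pics/w1.npz',**s)
st=bot.observe();print(st['time_s'],st['ee_pos'],st['ee_rot'],s['M'][:3,3])
E
```

```text
2.375 [577.05406994 -94.03476577 289.92983453] [ 1.61519004e-01  3.13735002e+00 -1.80392203e-05] [503.25221771 -85.73400852 409.6169241 ]
```

View pics/w1.png

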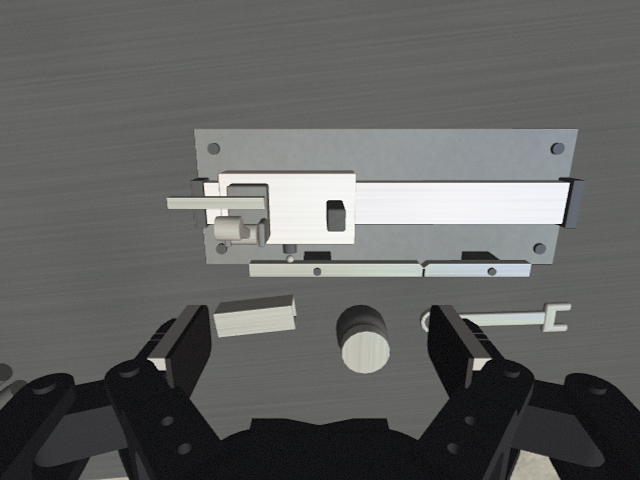

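The wrist view shows the notch line at (423,265), the ball at (290,259), the post top at about (336,216) and the lever-tip cylinder at about (229,227).

```bash
cat > loc.py <<'E'
from h import *
ctr=np.array([584.4,-26.1])
def fit(yaw):
    y=np.array([-np.sin(yaw),np.cos(yaw)]);x=np.array([y[1],-y[0]]);return x,y
x,y=fit(-0.1016)
def loc(p): d=np.asarray(p)[...,:2]-ctr;return np.stack([d@x,d@y,np.asarray(p)[...,2]],-1).round(1)
def world(a,b): return (ctr+a*x+b*y).round(1)
E
python3 - <<'E'
from loc import *
s=dict(np.load('pics/w1.npz'));P=cloud(s);L=loc(P)
print('plate',*[loc(ray(s,u,v,8)) for u,v in [(195,129),(577,129),(553,264),(207,264)]])
def box(u0,u1,v0,v1,lo,hi,n):
    q=L[v0:v1,u0:u1].reshape(-1,3);q=q[(q[:,2]>lo)&(q[:,2]<hi)]
    print(n,len(q),'min',np.percentile(q,3,0),'max',np.percentile(q,97,0),'mid',(np.percentile(q,3,0)+np.percentile(q,97,0))/2)
box(320,350,195,235,99,109,'post')
box(205,255,205,250,150,170,'tiptop')
box(215,360,165,250,55,65,'carr')
box(415,432,262,266,45,60,'stripnearline')
g=cv2.cvtColor(s['color'],cv2.COLOR_RGB2GRAY)
print(g[258:280,416:432])
for v in (266,270,274): print('line',loc(ray(s,423,v,52)))
print('ball',loc(ray(s,290,259,46)),'socket top')
box(225,270,180,250,90,104,'block')
# rail edge direction
r=g>200
E
```

```text
plate [ -75.6 -196.     8. ] [-74.5 199.8   8. ] [ 74.3 201.7   8. ] [  73.3 -197.     8. ]
post 426 min [-10.625 -60.9   100.275] max [  8.425 -46.5   104.2  ] mid [ -1.1    -53.7    102.2375]
tiptop 636 min [ -15.  -141.7  150.9] max [   1.4 -124.6  158.4] mid [  -6.8  -133.15  154.65]
carr 6215 min [ -35.  -157.3   57.6] max [ 30.7 -36.5  60.7] mid [ -2.15 -96.9   59.15]
stripnearline 47 min [57.176 31.1   45.666] max [60.662 47.448 52.448] mid [58.919 39.274 49.057]
[[145 147 148 147 147 146 147 143 147 147 147 149 147 148 146 148]
 [138 147 146 147 147 148 145 147 146 144 142 141 141 140 138 141]
 [ 90 127 146 149 147 147 148 146 144 119  88  82  80  81  83  80]
 [ 67  94 131 144 148 148 149 136  98  71  64  67  67  64  66  65]
 [ 61  68  99 133 150 145 133  90  62  65  63  62  66  66  63  63]
 [109 104 112 124 135 119  77  63  68  67  63  63  71  96 105 103]
 [217 217 218 190 132  80  60  67  64  64  62  78 131 194 212 212]
 [205 209 208 212 188 127  75  63  62  65  87 153 200 212 209 208]
 [202 201 204 207 211 183 117  67  70 107 179 209 208 210 204 206]
 [202 201 200 207 209 
[... 351 characters left out ...]
185 206 206 200 196 195 197]
 [209 209 200 207 207 178 108  28 132 197 206 205 206 203 205 206]
 [212 213 205 207 210 183 112  28 130 197 206 203 198 195 193 194]
 [210 214 201 203 204 180 111  30 128 191 205 201 193 193 191 189]
 [170 169 165 170 170 149  98  51 108 158 167 168 166 168 165 166]
 [ 85  86  87  86  87  89  92  95  93  90  89  89  91  93  90  90]
 [ 95  96  96  97  96  94  95  95  95  93  96  93  94  91  91  93]
 [ 96  96  92  97  94  95  94  96  97  95  93  94  97  99  97  95]]
line [59.8 39.  52. ]
line [64.2 39.3 52. ]
line [68.7 39.7 52. ]
ball [ 54. -98.  46.] socket top
block 509 min [ -10.    -148.076   90.548] max [  21.9 -115.7  103.5] mid [   5.95  -131.888   97.024]
```

>>> carry_out(
  deltas="0 0.0064 -0.0300 0.02 0;0 0 -0.0349 0.03 0;0.3 0 0 0.035 0;0.5 0 0 0.035 0;0.5 0 0 0.0174 0;0.5 0 0 0 0;0.5 0 0 0 0",
)

```text
time_s: 3.25
ee_pos: [564.7, -158.5, 153.5]
ee_rot: [0.16, 3.136, -0.001]
force: [-0.0, 0.1, 0.1]
finger_gap: 0.497
```

```bash
python3 - <<'E'
from loc import *
s=cam('wrist');save(s,'w2.png')
st=bot.observe();print(st['time_s'],loc(st['ee_pos']),st['ee_rot'],st['force'],st['finger_gap'])
E
```

```text
3.3 [  -6.1 -133.8  153.6] [ 1.59847913e-01  3.13557759e+00 -1.41322602e-03] [-0.09311805 -0.77452928 -0.41833748] 0.5014143937654896
```

View pics/w2.png

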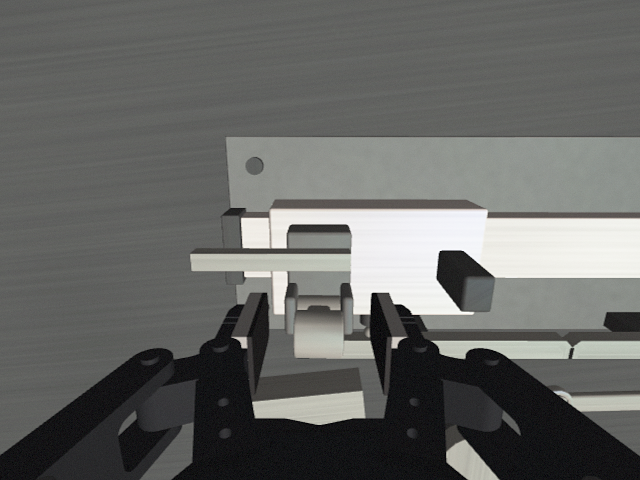

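The cylinder (about 320,330) sits centred between the pads, so I'll pinch it.

>>> carry_out(
  deltas="0.8 0 0 0 0;1 0 0 0 0;1 0 0 0 0;1 0 0 0 0;1 0 0 0 0",
)

```text
time_s: 3.92
ee_pos: [564.5, -158.7, 153.2]
ee_rot: [0.16, 3.136, -0.001]
force: [-1.2, 0.1, 5.7]
finger_gap: 0.199
```

>>> carry_out(
  deltas="1 0.0055 0 0.0025 0;1 0.0051 0 0.0029 0;1 0.0047 0 0.0034 0;1 0.0044 0 0.0038 0;1 0.0040 0 0.0043 0;1 0.0035 0 0.0046 0;1 0.0030 0 0.0049 0;1 0.0025 0 0.0052 0",
)

```text
time_s: 4.92
ee_pos: [533.1, -155.7, 123.2]
ee_rot: [0.16, 3.132, -0.003]
force: [-0.6, 2.7, 16.4]
finger_gap: 0.202
```

>>> carry_out(
  deltas="1 0.0020 0 0.0054 0;1 0.0015 0 0.0056 0;1 0.0009 0 0.0057 0;1 0.0004 0 0.0058 0;1 0 0 0.002 0;1 0 0 0 0;1 0 0 0 0",
)

```text
time_s: 5.8
ee_pos: [527.4, -155.0, 97.6]
ee_rot: [0.16, 3.135, -0.002]
force: [-5.6, 0.9, 11.2]
finger_gap: 0.197
```

```bash
python3 - <<'E'
from loc import *
st=bot.observe();print(st['time_s'],loc(st['ee_pos']),st['ee_rot'],st['force'],st['finger_gap'])
E
```

```text
5.8 [ -43.7 -134.    97.6] [ 1.59949958e-01  3.13533755e+00 -1.69366131e-03] [-5.5951214   0.94364042 11.15073858] 0.19684070847420357
```

>>> carry_out(
  deltas="1 0 0 0.002 0;1 0 0 0.002 0;1 0 0 0 0;1 0 0 0 0",
)

```text
time_s: 6.3
ee_pos: [527.4, -155.0, 93.7]
ee_rot: [0.16, 3.135, -0.002]
force: [-5.1, 0.9, 12.2]
finger_gap: 0.198
```

>>> carry_out(
  deltas="0.6 0 0 -0.002 0;0.5 0 0 0 0;0.5 0 0 0 0;0.5 0 0 -0.02 0;0.4 0 0 -0.03 0;0.4 0 0.02 -0.05 0;0.4 -0.02 0.03 -0.05 0;0.4 -0.02 0.03 0 0;0.4 0 0 0 0;0.4 0 0 0 0",
)

```text
time_s: 7.55
ee_pos: [574.5, -79.5, 243.5]
ee_rot: [-0.16, -3.136, -0.0]
force: [0.4, -0.4, -0.8]
finger_gap: 0.6
```

```bash
python3 - <<'E'
from loc import *
s=cam('wrist');save(s,'w3.png');np.savez('pics/w3.npz',**s)
st=bot.observe();print(st['time_s'],loc(st['ee_pos']),st['ee_rot'],st['force'],st['finger_gap'])
E
```

```text
7.6 [ -4.5 -54.4 243.6] [-1.60673382e-01 -3.13607097e+00 -2.94732462e-04] [ 0.13677068  0.07061487 -0.25759024] 0.5967120614638798
```

View pics/w3.png

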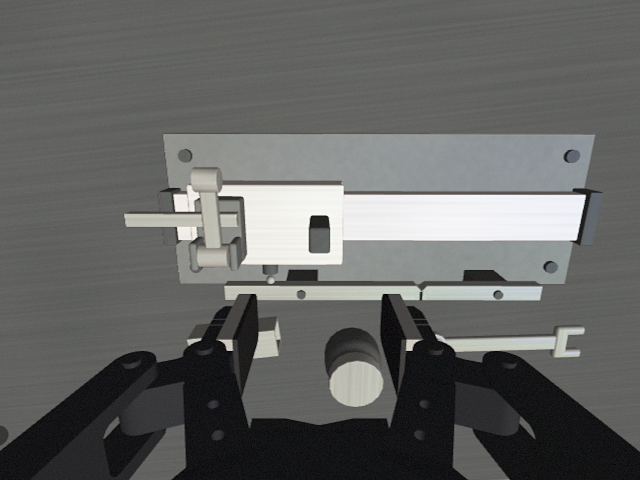

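The lever now lies across the rail towards the robot, its tip at (207,180), with the post at (319,234) and the notch line at (421,293). I'll measure the tip's height, the post and the line.

```bash
cat > meas.py <<'E'
from loc import *
s=dict(np.load('pics/w3.npz'));L=loc(cloud(s))
def box(u0,u1,v0,v1,lo,hi,n):
    q=L[v0:v1,u0:u1].reshape(-1,3);q=q[(q[:,2]>lo)&(q[:,2]<hi)]
    a,b=np.percentile(q,3,0),np.percentile(q,97,0);print(n,len(q),a,b,(a+b)/2)
box(185,230,160,200,92,120,'tip'); print('tip top',np.percentile(L[165:190,195:220,2],95), 'arm z',[L[v,209] for v in range(170,245,10)])
box(305,335,210,256,102,107,'post')
g=cv2.cvtColor(s['color'],cv2.COLOR_RGB2GRAY)
for v in(290,293,296):
    r=255-g[v,414:430].astype(float);r-=np.median(r);r[r<20]=0;u=414+(r*np.arange(16)).sum()/r.sum();print('line',u,loc(ray(s,u,v,52)))
print('ball',loc(ray(s,271,280,46)))
E
python3 meas.py
```

```text
tip 905 [ -53.3 -141.5   96. ] [ -32.3 -124.5  107.5] [ -42.8  -133.    101.75]
tip top 107.4 arm z [array([ -52.1, -129.7,  102.7]), array([ -45.7, -129.2,  106.4]), array([ -38.5, -130.4,  104.4]), array([ -31. , -131.7,  102. ]), array([ -23.6, -132.6,  101.2]), array([ -16.1, -133.4,  100.7]), array([  -8.2, -134.4,   99.5]), array([  -0.5, -135.1,   99.2])]
post 484 [-10.  -60.8 102.2] [  7.7   -46.8   104.451] [ -1.15   -53.8    103.3255]
line 421.13300492610836 [61.2 39.7 52. ]
line 420.66831683168317 [64.2 39.5 52. ]
line 420.4875621890547 [67.2 39.6 52. ]
ball [ 53.8 -97.8  46. ]
```

The tip top reads about 107 mm where 104 mm means shut, so the lever is roughly 0.05–0.09 rad open. It probably lifted as I released it. I'll press it down with shut fingertips.

>>> carry_out(
  deltas="1 0.02 -0.04 0 0;1 0.0195 -0.0386 0 0;1 0 0 0.03 0;1 0 0 0.03 0;1 0 0 0.03 0;1 0 0 0.015 0;1 0 0 0.0076 0;1 0 0 0 0;1 0 0 0 0",
)

```text
time_s: 8.72
ee_pos: [528.0, -153.6, 132.5]
ee_rot: [0.16, 3.136, -0.001]
force: [-0.9, -0.2, -0.6]
finger_gap: 0.002
```

>>> carry_out(
  deltas="1 0 0 0.001 0;1 0 0 0.001 0;1 0 0 0.001 0;1 0 0 0.001 0;1 0 0 0.001 0;1 0 0 0 0",
)

```text
time_s: 9.48
ee_pos: [527.6, -153.4, 126.5]
ee_rot: [-0.16, -3.137, -0.0]
force: [-0.4, 0.0, 0.3]
finger_gap: 0.002
```

>>> carry_out(
  deltas="1 0 0 0.001 0;1 0 0 0.001 0;1 0 0 0 0",
)

```text
time_s: 9.85
ee_pos: [527.7, -153.4, 125.5]
ee_rot: [0.16, 3.137, -0.001]
force: [-5.0, 1.5, 10.3]
finger_gap: -0.002
```

>>> carry_out(
  deltas="1 0 0 0.001 0;1 0 0 0.001 0;1 0 0 0 0",
)

```text
time_s: 10.22
ee_pos: [527.7, -153.5, 125.0]
ee_rot: [0.159, 3.136, -0.002]
force: [-9.4, 2.8, 23.4]
finger_gap: 0.001
```

That is a firm hard stop at tip top of about 103–104 mm, reaching 23 N, so the lever is shut. Next, the post.

>>> carry_out(
  deltas="1 0 0 -0.04 0;0.7 0 0 -0.04 0;0.5 -0.0215 0.0393 0 0;0.5 -0.0215 0.0394 0 0;0.5 0 0 0 0;0.5 0 0 0.02 0;0.5 0 0 0.03 0;0.5 0 0 0.03 0;0.5 0 0 0.02 0;0.5 0 0 0.013 0;0.5 0 0 0 0;0.5 0 0 0 0",
)

```text
time_s: 11.72
ee_pos: [578.8, -79.8, 90.4]
ee_rot: [0.16, 3.136, -0.001]
force: [0.0, -0.2, -0.7]
finger_gap: 0.496
```

```bash
python3 - <<'E'
from loc import *
s=cam('wrist');save(s,'w4.png')
st=bot.observe();print(st['time_s'],loc(st['ee_pos']),st['ee_rot'],st['force'],st['finger_gap'])
E
```

```text
11.775 [ -0.1 -53.9  90.5] [ 1.59800425e-01  3.13586154e+00 -8.13175245e-04] [-0.40097663  0.43248626  0.5127378 ] 0.5021374647544015
```

View pics/w4.png

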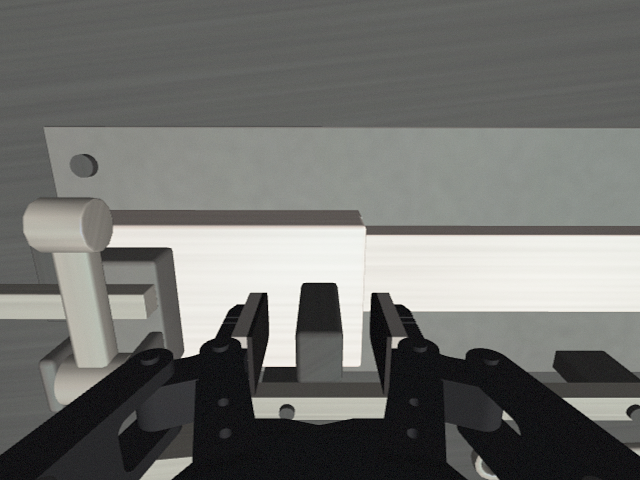

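The post at (320,330) is centred between the pads, and the lever lies level at left. I'll close on the post.

>>> carry_out(
  deltas="0.8 0 0 0 0;1 0 0 0 0;1 0 0 0 0;1 0 0 0 0;1 0 0 0 0;1 0 0 0 0",
)

```text
time_s: 12.52
ee_pos: [578.6, -79.6, 90.3]
ee_rot: [0.16, 3.137, -0.001]
force: [-1.5, -1.4, 5.9]
finger_gap: 0.181
```

```bash
python3 - <<'E'
from loc import *
st=bot.observe();print(st['time_s'],loc(st['ee_pos']),st['ee_rot'],st['force'],st['finger_gap'])
y=R.from_rotvec(st['ee_rot']).as_matrix()[:,1];print(y, -np.arctan2(y[0],y[1]))
E
```

```text
12.525 [ -0.3 -53.9  90.3] [ 1.59834993e-01  3.13660098e+00 -6.93999546e-04] [-1.47757509 -1.37212659  5.94230889] 0.18051160832896473
[ 1.01652266e-01  9.94819914e-01 -3.94458732e-04] -0.10182815868246424
```

>>> carry_out(
  deltas="1 0 0.008 0 0;1 0 0.012 0 0;1 0 0.012 0 0;1 0 0.012 0 0;1 0 0.012 0 0;1 0 0.012 0 0;1 0 0.012 0 0;1 0 0.012 0 0;1 0 0.012 0 0;1 0 0.012 0 0;1 0 0.009 0 0;1 0 0 0 0",
)

```text
time_s: 14.02
ee_pos: [591.5, 45.5, 90.3]
ee_rot: [0.159, 3.136, 0.001]
force: [0.5, 3.5, 5.5]
finger_gap: 0.181
```

```bash
python3 - <<'E'
from loc import *
s=cam('wrist');save(s,'w5.png');np.savez('pics/w5.npz',**s)
st=bot.observe();f=st['force'];print(st['time_s'],loc(st['ee_pos']),'f',f[:2]@x,f[:2]@y,f[2],st['finger_gap'])
E
```

```text
14.075 [-0.2 72.  90.3] f -0.7340015010315737 3.8561936567431943 5.043342122259724 0.17719989150544463
```

View pics/w5.png

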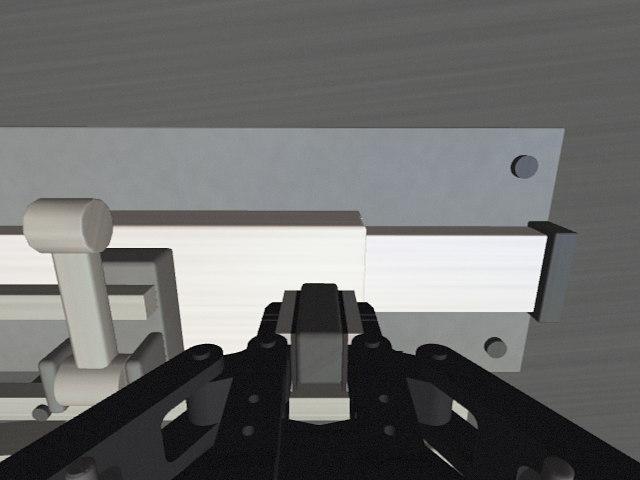

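The carriage followed the grip by 126 mm with the lever still level. About 12.5 mm remain, so I'll creep in while reading the force.

>>> carry_out(
  deltas="1 0 0.003 0 0;1 0 0.003 0 0;1 0 0.002 0 0;1 0 0 0 0;1 0 0 0 0",
)

```text
time_s: 14.7
ee_pos: [592.3, 52.7, 90.3]
ee_rot: [0.16, 3.136, -0.0]
force: [-0.4, -0.8, 5.9]
finger_gap: 0.177
```

>>> carry_out(
  deltas="1 0 0.001 0 0;1 0 0 0 0;1 0 0 0 0",
)

```text
time_s: 15.08
ee_pos: [592.4, 53.6, 90.3]
ee_rot: [0.16, 3.136, -0.0]
force: [-1.3, -1.7, 4.9]
finger_gap: 0.18
```

>>> carry_out(
  deltas="1 0 0.001 0 0;1 0 0 0 0;1 0 0 0 0",
)

```text
time_s: 15.45
ee_pos: [592.5, 54.7, 90.3]
ee_rot: [0.16, 3.136, -0.0]
force: [-0.5, -0.2, 6.7]
finger_gap: 0.177
```

>>> carry_out(
  deltas="1 0 0.001 0 0;1 0 0 0 0;1 0 0 0 0",
)

```text
time_s: 15.82
ee_pos: [592.6, 55.9, 90.3]
ee_rot: [0.16, 3.136, 0.001]
force: [-1.7, 0.8, 5.9]
finger_gap: 0.18
```

>>> carry_out(
  deltas="1 0 0.001 0 0;1 0 0 0 0;1 0 0 0 0",
)

```text
time_s: 16.2
ee_pos: [592.7, 57.0, 90.3]
ee_rot: [0.16, 3.136, 0.001]
force: [-1.1, 1.3, 5.3]
finger_gap: 0.181
```

>>> carry_out(
  deltas="1 0 0.001 0 0;1 0 0 0 0;1 0 0 0 0",
)

```text
time_s: 16.58
ee_pos: [592.8, 57.8, 90.3]
ee_rot: [0.16, 3.136, 0.0]
force: [-0.2, 0.5, 4.9]
finger_gap: 0.181
```

>>> carry_out(
  deltas="1 0 0.001 0 0;1 0 0 0 0;1 0 0 0 0",
)

```text
time_s: 16.95
ee_pos: [592.9, 58.1, 90.3]
ee_rot: [0.16, 3.136, -0.002]
force: [-1.1, -3.7, 6.2]
finger_gap: 0.18
```

>>> carry_out(
  deltas="1 0 0.001 0 0;1 0 0 0 0;1 0 0 0 0",
)

```text
time_s: 17.32
ee_pos: [592.9, 58.3, 90.3]
ee_rot: [0.16, 3.137, -0.004]
force: [-1.8, -8.7, 5.4]
finger_gap: 0.177
```

The detent is clear. Each 1 mm command now moves the post only 0.2–0.3 mm and the force has risen to −8.7 N, at local y of about 84.8 against 84.5 from vision. I'll ease back the over-push.

>>> carry_out(
  deltas="1 0 -0.001 0 0;1 0 -0.0006 0 0;1 0 0 0 0;1 0 0 0 0;1 0 0 0 0;1 0 0 0 0",
)

```text
time_s: 18.08
ee_pos: [592.8, 58.0, 90.3]
ee_rot: [0.16, 3.136, -0.0]
force: [-1.1, -1.3, 5.2]
finger_gap: 0.179
```

```bash
python3 - <<'E'
from loc import *
st=bot.observe();f=st['force'];print(st['time_s'],loc(st['ee_pos']),'f',f[:2]@x,f[:2]@y,f[2],st['finger_gap'],abs(st['qd']).max())
t=cam('top');s=cam('scene');w=cam('wrist')
L=loc(cloud(w));q=L[200:250,25:110].reshape(-1,3);print('tip top z',np.percentile(q[(q[:,2]>90)][:,2],[50,97]))
a=cv2.resize(t['color'][190:320,190:470],(800,370),interpolation=cv2.INTER_CUBIC)
b=cv2.resize(s['color'][140:340,200:460],(299,230));c=cv2.resize(w['color'],(307,230))
d=np.zeros((230,800,3),np.uint8);d[:,:299]=b;d[:,310:617]=c
save({'color':np.vstack([a,d])},'end.png')
E
```

```text
18.075 [-0.1 84.5 90.3] f -0.9867996257668203 -1.4517534390145597 5.206711179505067 0.17914438951004075 0.002171701128047922
tip top z [101.2 103.6]
```

View pics/end.png

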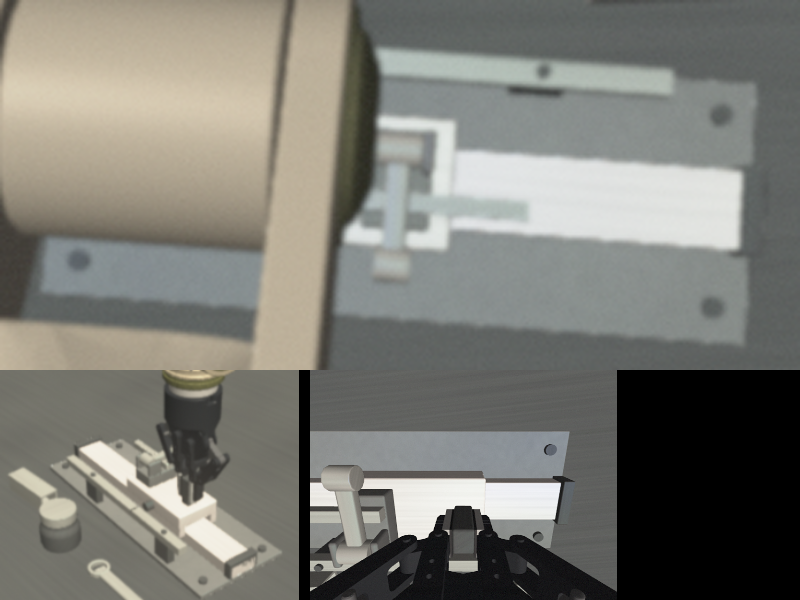

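The lever is level (tip top 103.6 mm), the post is gripped at local y 84.5 with the arm at rest, and the bystanders look untouched. I'm handing in.

```bash
python3 -c "
from h import *
print(order.job_done())"
```

```text
the job is handed in; nothing more can be done
None
```

I swung the clamp lever shut, slid the carriage by its post into the V notch, and handed the job in at about 18 s while still gripping the post. The hand-in gave no verdict.

- **Lever:** I pinched the tip and swung it down before moving the carriage. The first check read the tip top at about 107 mm, where 104 mm means shut. I pressed it with closed fingertips onto a firm stop (23 N). The last reading was 103.6 mm, which is level.
- **Notch:** The carriage moved about 138 mm. At the notch the sideways force swung from +1.3 N to −8.7 N, and each 1 mm command moved the post only 0.2–0.3 mm. I then eased back by about 1.6 mm. The post ended at 84.5 mm along the rail, against 84.5 mm expected from the scribed line, with about −1.5 N of residual push.
- **Grip:** The fingers are closed on the post with an opening of about 15 mm, and the joints are at rest (under 0.003 rad/s).
- **Bystanders:** The tube, spanner and tin looked unmoved in the last picture; I did not measure them. The arm hid the notch from the top camera, so the final position rests on the force and the arm's measured position.

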